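Clamp a stamp blank in the engraving fixture with a click-torque knob

TASK

Slide the wooden stamp blank home into the corner of the engraving fixture, so that its side lies flat against the low back fence and its end touches the end stop. Then tighten the slanted black clamp knob clockwise until its slip clutch clicks, stop at the first click or two (never wind it past three), and let go, leaving the blank clamped in the corner. Leave the jar, the hand stamp and the tin where they stand.

Things in the scene. Friction and masses are not known exactly. Their poses are not given: they have to be found in the camera images.
- fixture: Aluminium fixture, fixed; place and yaw vary, its open front faces away from the robot (within 25 degrees). Origin under the bed at bench height; x from open front to back fence, y along the fence to the end stop, z up. Bed top z = 15 mm, x -50 to 65, y -130 to 130. Fence: front face x = 18, 12 thick, y -130 to 105, top z = 27 mm. End stop: face y = 105, x -30 to 30, top z = 37 mm.
- head: Dark steel clamp arm, fixed; origin and axes at the fixture's, give or take 2 mm in height. From a steel post (18 mm across, top z = 115) behind the fence at x = 47, y = 35 mm, the arm (22 mm wide, 34 at the post, z 76 to 100 mm) reaches forward over the bed to a slanted bearing, 26 mm across, in the plane y = 35 mm.
- blank_center (a point): Centre (half-way up) of the loose wooden blank, 36 mm wide (x), 180 long (y), 34 high, about 150 g, flat on the bed under the foot, 25 to 55 mm short of the stop, 1 to 8 mm off the fence. Home, this point is at x 0, y 15, z 32 mm in the fixture's frame. Slides with 1 to 2 N; its half away from the stop has nothing above it and can be gripped across its width, above the fence.
- blank: The same blank; origin at the centre of its underside, axes as above.
- foot: Steel ball foot of the clamp, 16 mm across; origin at the ball's centre, z up along the clamp's axis. It starts 1.5 to 5.5 mm above the blank and moves down the axis 2.5 mm per radian of knob turn. The screw holds by itself when the knob is let go.
- knob_grip (a point): Centre of the round black fluted knob, 42 mm across, 32 long. z is its axis, out of its top, leaning 30 degrees from vertical to the fixture's -x (open front). It turns in place without travel; clockwise seen from its top (negative about z) tightens. Grip it at any angle; it needs 2 to 4 rad, so regrip. A 46 mm collar starts 17 mm below this point, along the axis.
- knob_mark (a point): Steel line on the knob's lower rim, 21.5 mm from the axis, at first exactly at the collar's mark. Feel of the knob: a steady 0.22 N m while the foot runs free, then climbing over about 1 rad to 0.3 N m, where the clutch gives way; over each click (0.52 rad) the torque falls to -0.1 N m (it kicks ahead), then jumps back to 0.3. After a stop, friction may hold any lesser torque.
- collar_mark (a point): Black line on the aluminium collar below the knob, at the knob mark's radius and height. The collar turns with the knob until the clutch slips; then the marks part: 11 mm apart after one click, 21.5 mm after two, 30 mm after three.
- jar_center (a point): Bystander: centre of a closed glass jar, 56 mm across, 75 mm high, beyond the stop end of the fixture.
- stamp_center (a point): Bystander: centre of an upright wooden hand stamp, 42 mm across its foot, 62 mm high, beyond the open end of the fixture.
- tin_center (a point): Bystander: centre of a flat steel tin, 55 x 85 x 24 mm, on the bench before the open front of the fixture.
Mind the look-alikes: they are no part of the job. Of the things like the blank, leave any that is yellow; of the rest the smaller one is meant.

How it is judged:
By the outcome, as a careful person would: the job done as asked, in the order asked, and still so for the second after the job is handed in, with the robot touching nothing.
It also fails if it takes over 72 s, if anything falls off the work surface, if the arm or the gripper's body presses on something with over 40 N, if the wrist force passes 120 N, or if a joint passes its speed limit or range.

ROBOT

A 6-joint arm with a two-finger parallel gripper is mounted at the origin on the work surface. World frame = base frame: x ahead of the robot, y to its left, z up, the work surface at z = 0. Lengths are in m, angles in rad, forces in N, time in s.
With the tool pointing down it reaches from about 0.25 to 0.775 m from the base axis. Payload 4 kg.
Tool frame: the origin (TCP) lies between the finger pads; the fingertips stand ahead of it and the grasp point (between the pads) is the TCP (r.finger_overhang is the z of the fingertips in the tool frame, in m); z points along the fingers, y is the line along which they close (so a half turn about z gives the same grasp; the last joint's range is limited). The gripper opens to 85 mm and grips with 20 to 120 N. Pads are 22 mm wide; open, the fingers measure 114 mm over their backs; the gripper's body (76 mm by 85 mm) begins 54 mm behind the grasp point. The pads swing forward as they close: fully open they stand 13 mm farther back than shut.
Start: joints at [1.027, 0.087, 1.371, -0, 1.684, -0.103], TCP at [0.235, 0.497, 0.25] pointing down, gripper open.
Joint ranges: [-3.1, 3.1], [-0.76, 2.03], [0.27, 2.55], [-1.08, 4.22], [0.17, 2.65], [-2.57, 2.57]. Speed limits (rad/s): [2.79, 2.79, 3.14, 3.14, 3.14, 3.14].

INTERFACE

Orientations are given as a unit quaternion [w, x, y, z].
In Python, from rig import r gives the robot as it stands.
- The arm moves only by the tool arm_command, never from a script. Its argument "motion" is a list of rows, each an object of numbers: "gripper": the gripper's target within -1 to 1 (fully open at 1, half-way at 0, shut at -1); "dx", "dy", "dz": the shift along the tool's x, y, z in units of 0.15 m (1.0 is 0.15 m); "ax", "ay", "az": the turn, a rotation vector about the tool's x, y, z in units of 0.1 rad (1.0 is 0.1 rad). A call has 1 to 12 rows; each row shifts and turns the commanded pose from where the row before left it, along the tool's axes as they then stand; what a row does not reach is not made up. A row lasts 1/10 s, in which the tool goes at most 50 mm and 8.59 degrees, less where a joint would pass 70% of its speed; a pose out of reach is approached as far as the arm can. A call with a number of a shift or a turn outside -1 to 1 is refused whole. A call with a gripper value outside its range is refused whole. The fingers move at their own pace and stop on an object; "newtons" is the grip in N (left out, the last holds). Time passes only in rows, so rows that do not move let the fingers close. It gives the time, the measured TCP pose, the force, the opening and the grip force at its end, in the units of the state.
- r.get_state(): the state, without advancing time (a new reading comes with each control period).
- r.snapshot(name): name is "side" or "top" or "wrist"; returns a dict with "img" (480x640x3 uint8, red, green, blue), "K" (3x3 intrinsics, pixels), "D" ([k1, k2, p1, p2, k3] as OpenCV has them; the pictures are not rectified), "camera_from_world" (4x4, takes a point from world to camera coordinates); the wrist camera has in their place "mount" (4x4, takes a point from camera to tool coordinates, whose origin is the TCP and whose axes are the flange's). Camera axes: x right, y up, looking along -z (the intrinsics and any distortion apply to the point x, -y, -z); pixel columns grow to the right and rows downward; lengths in m; the calibration is good to about 2 mm. A picture is of the moment at which its call begins: read the wrist's pose just before it. There is no depth.
- r.finish_job(): hands the job in; it is judged then, once.
Trained networks look in a picture, given as the dict that the camera call returned (one of the last four; its "shot" number tells which), for a name from the list of things; names that differ only in an ending like _2 or _b are one class to them, and where a whole thing is asked for, a point or a joint stands for the part that bears it (a point fixed in the world has none). Each returns a list of dicts, best first, with "score" (0 to 1); they miss things now and then, are a little off and sometimes report something else, mostly with a low value. They report only what shows in the picture. A call takes as long as a camera call. They do not tell look-alikes from the thing itself.
- r.outline_of(picture, thing): "mask" (480x640 bool, what is visible of it) and "rect" ([left, top, right, bottom] in pixels, round what is visible of it).
- r.mark_of(picture, thing): "position" ([row, column] in pixels: a listed point, or the origin of a listed thing).
The state is a dict: "clock": time; "qpos": joint angles; "qvel": joint speeds; "effort": joint torques, N m; "eef_pos": TCP position; "tcp_rot": TCP orientation; "ft_force": force on the tool from outside, world axes, zero at the start; "moment": the same for the moment, N m; "opening": opening from 0.0 (shut) to 1.0 (fully open); "grasp_force": force on a finger pad.
Only numpy, scipy, OpenCV 4.12 (cv2) and the standard library are available. Lean on these libraries where they do the work, as an engineer would, in place of code of your own. Each camera call takes 0.05 s, during which the arm holds its last target. There are 200 camera calls.

## Working session

There is one attempt and no reset: what is moved stays moved. The work goes in short steps, Python scripts to look and compute and a tool call to move; the robot and the scene stay as the last step left them, time stands still between calls to the robot, and variables do not carry over. Pictures are saved under pics/ and viewed, at most 10 in all, crops included, and the job is handed in when it is done.

Besides the shell and the picture viewer there is one more tool, called after "Request:" as name(argument=value, ...), one argument or row to a line, values as JSON. arm_command: Moves the arm, as the interface text tells. Shifts and turns lie within -1 to 1; 1 stands for 0.15 m of shift or 0.1 rad of turn. Its arguments: {"type":"object","properties":{"motion":{"type":"array"},"newtons":{"type":"number"}},"required":["motion"]}

```bash
mkdir -p pics; ls; cat > h.py <<'E'
import numpy as np, cv2
from rig import r
from scipy.spatial.transform import Rotation as R
def R_(q): return R.from_quat([q[1],q[2],q[3],q[0]])
def cfw(p,st=None):
    if 'camera_from_world' in p: return np.array(p['camera_from_world'])
    T=np.eye(4);T[:3,:3]=R_(st['tcp_rot']).as_matrix();T[:3,3]=st['eef_pos']
    return np.linalg.inv(T@np.array(p['mount']))
def proj(p,X,st=None):
    C=cfw(p,st);X=np.atleast_2d(X);c=X@C[:3,:3].T+C[:3,3]
    c=c*[1,-1,-1]
    return cv2.projectPoints(c,np.zeros(3),np.zeros(3),np.array(p['K'],float),np.array(p['D'],float))[0][:,0]
def ray(p,uv,st=None):
    C=cfw(p,st);n=cv2.undistortPoints(np.array([[uv]],float),np.array(p['K'],float),np.array(p['D'],float))[0,0]
    d=C[:3,:3].T@np.array([n[0],-n[1],-1.]);o=-C[:3,:3].T@C[:3,3]
    return o,d/np.linalg.norm(d)
def atz(p,uv,z,st=None):
    o,d=ray(p,uv,st);return o+d*(z-o[2])/d[2]
def tri(rs):
    A=0;b=0
    for o,d in rs:
        M=np.eye(3)-np.outer(d,d);A=A+M;b=b+M@o
    return np.linalg.solve(A,b)
E
python3 - <<'E'
from h import *
names=['fixture','head','blank_center','blank','foot','knob_grip','knob_mark','collar_mark','jar_center','stamp_center','tin_center']
for c in ['top','side','wrist']:
    st=r.get_state();p=r.snapshot(c);cv2.imwrite(f'pics/{c}0.png',p['img'][:,:,::-1])
    print(c,-cfw(p,st)[:3,:3].T@cfw(p,st)[:3,3])
    for n in names:
        print(n,[(round(d['score'],2),np.round(d['position'][::-1]).tolist()) for d in r.mark_of(p,n) if d['score']>.2][:4])
print(r.get_state())
E
```

```text
pics
top [0.37483638 0.01187278 0.86073929]
fixture [(0.88, [310.0, 269.0])]
head []
blank_center [(0.77, [390.0, 147.0]), (0.74, [231.0, 404.0]), (0.58, [285.0, 258.0])]
blank [(0.91, [230.0, 400.0]), (0.81, [392.0, 150.0]), (0.76, [287.0, 261.0])]
foot []
knob_grip [(0.88, [335.0, 220.0])]
knob_mark [(0.72, [336.0, 221.0])]
collar_mark [(0.57, [336.0, 218.0])]
jar_center [(0.96, [438.0, 276.0])]
stamp_center [(0.84, [164.0, 268.0])]
tin_center [(0.71, [290.0, 180.0]), (0.31, [441.0, 277.0])]
side [ 0.30967408 -0.50467488  0.78485149]
fixture [(0.78, [312.0, 270.0])]
head [(0.95, [315.0, 268.0])]
blank_center [(0.77, [453.0, 261.0]), (0.66, [306.0, 242.0]), (0.59, [177.0, 262.0])]
blank [(0.9, [456.0, 269.0]), (0.87, [179.0, 273.0]), (0.83, [310.0, 246.0])]
foot [(0.52, [322.0, 259.0])]
knob_grip [(0.76, [349.0, 219.0])]
knob_mark [(0.67, [350.0, 227.0])]
collar_mark [(0.98, [352.0, 227.0]), (0.73, [347.0, 220.0])]
jar_center [(0.76, [374.0, 347.0])]
stamp_center [(0.62, [249.0, 183.0])]
tin_center [(0.65, [366.0, 215.0])]
wrist [0.16038207 0.53203558 0.37405502]
fixture []
head []
blank_center [(0.75, [92.0, 384.0])]
blank []
foot []
knob_grip []
knob_mark []
collar_mark []
jar_center []
stamp_center []
tin_center []
{'clock': 1.8, 'qpos': array([ 1.02692489e+00,  8.71851052e-02,  1.37072109e+00,  4.61199789e-05,
        1.68359877e+00, -1.03081879e-01]), 'qvel': array([ 6.31422903e-04,  3.99658432e-04,  1.09339442e-03, -4.47582555e-04,
       -3.75136469e-05,  1.46473141e-04]), 'effort': array([-7.03802652e-04, -3.51716816e+01, -3.13452923e+01, -2.53122207e-04,
        4.17462625e-04, -1.20782795e-05]), 'eef_pos': array([0.23464578, 0.49744291, 0.25033831]), 'tcp_rot': array([-7.78849206e-06,  2.18612337e-01,  9.75811787e-01,  4.88533738e-05]), 'ft_force': array([ 0.2125163 , -0.38945669, -0.34992166]), 'moment': array([ 0.03206562,  0.01721438, -0.00784577]), 'grasp_force': 0.0, 'opening': 1.003393860441357}
```

View pics/top0.png

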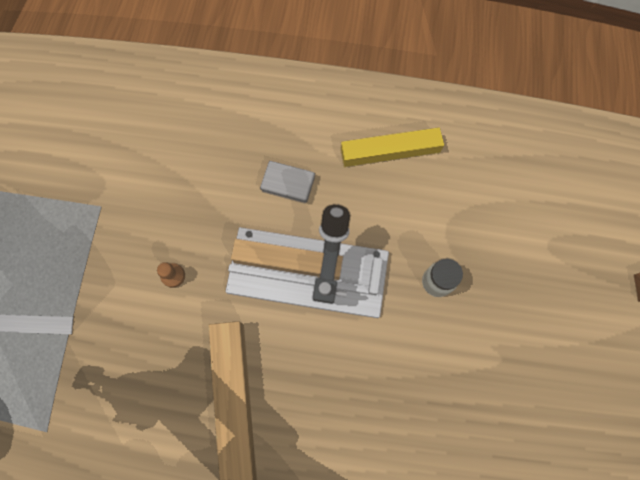

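View pics/side0.png

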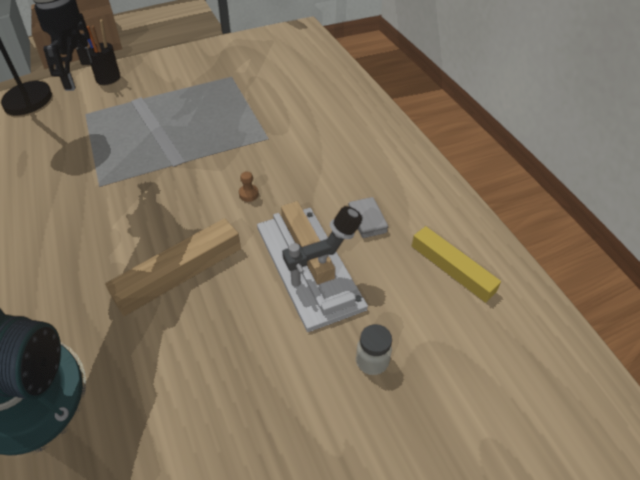

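Candidates for the blank in the top image: yellow bar at (390,147), long plank at (231,404), and the short blank in the fixture at (287,258). Leave the yellow one. Of the other two, the smaller is the one in the fixture, so I choose it. Next I fit the poses and check the choice in a crop.

```bash
cat > fit.py <<'E'
from h import *
def rect(p,thing,near,z,st=None,show=None):
    ms=r.outline_of(p,thing)
    ms=[m for m in ms if m['score']>.3]
    m=min(ms,key=lambda m:np.hypot((m['rect'][0]+m['rect'][2])/2-near[0],(m['rect'][1]+m['rect'][3])/2-near[1]))
    c=max(cv2.findContours(m['mask'].astype(np.uint8),0,1)[0],key=len)[:,0]
    W=np.array([atz(p,u,z,st)[:2] for u in c])
    return m,W,cv2.minAreaRect((W*1000).astype(np.float32))
E
python3 - <<'E'
from fit import *
pt=r.snapshot('top');ps=r.snapshot('side')
for p,n1,n2 in((pt,(310,270),(287,258)),(ps,(312,270),(310,246))):
    m,W,q=rect(p,'fixture',n1,.015);print('fix',q,m['score'],m['rect']); print(cv2.boxPoints(q).round(1).tolist())
    m,W,q=rect(p,'blank',n2,.049);print('blank',q,m['rect'])
for n in ['fixture','knob_grip','knob_mark','collar_mark','jar_center','tin_center','stamp_center']:
    a=r.mark_of(pt,n);b=r.mark_of(ps,n)
    if a and b:
        ra=ray(pt,a[0]['position'][::-1]);rb=ray(ps,b[0]['position'][::-1]);X=tri([ra,rb])
        print(n,X.round(4),(proj(pt,X)-a[0]['position'][::-1]).round(1),(proj(ps,X)-b[0]['position'][::-1]).round(1))
im=pt['img'][190:330,210:410,::-1];cv2.imwrite('pics/c1.png',cv2.resize(im,None,fx=4,fy=4,interpolation=2))
E
```

```text
fix ((536.0584106445312, 61.600433349609375), (115.95694732666016, 262.6169128417969), 0.5880792737007141) 0.94 [226.3, 228.7, 389.1, 319.5]
[[476.70001220703125, 192.3000030517578], [479.3999938964844, -70.30000305175781], [595.4000244140625, -69.0999984741211], [592.7000122070312, 193.5]]
blank ((545.9633178710938, 111.28927612304688), (146.79635620117188, 40.897560119628906), 89.7510986328125) [227.5, 239.7, 344.5, 277.4]
fix ((535.7654418945312, 62.5128173828125), (120.3363265991211, 279.38275146484375), 0.25596126914024353) 0.7 [256.4, 210.0, 369.8, 331.2]
[[475.0, 201.89999389648438], [476.20001220703125, -77.4000015258789], [596.5999755859375, -76.9000015258789], [595.2999877929688, 202.5]]
blank ((545.6771240234375, 131.82057189941406), (111.16827392578125, 46.19112777709961), 89.64248657226562) [282.2, 201.8, 337.4, 286.6]
fixture [0.5428 0.0556 0.0074] [[-0.6  1.9]] [[ 1.7 -0.6]]
knob_grip [0.6012 0.0293 0.1315] [[ 0.1 -0.3]] [[-0.2  0.1]]
knob_mark [0.6083 0.0223 0.1114] [[-0.4  1.2]] [[ 1.  -0.4]]
collar_mark [0.6033 0.0217 0.121 ] [[ 0.4 -1.3]] [[-1.2  0.4]]
jar_center [ 0.5574 -0.1615  0.0396] [[-0.1  0.3]] [[ 0.3 -0.1]]
tin_center [0.6886 0.1199 0.0201] [[-0.2  0.7]] [[ 0.6 -0.3]]
stamp_center [0.4961 0.2962 0.0207] [[-0.1  0.4]] [[ 0.4 -0.1]]
```

View pics/c1.png

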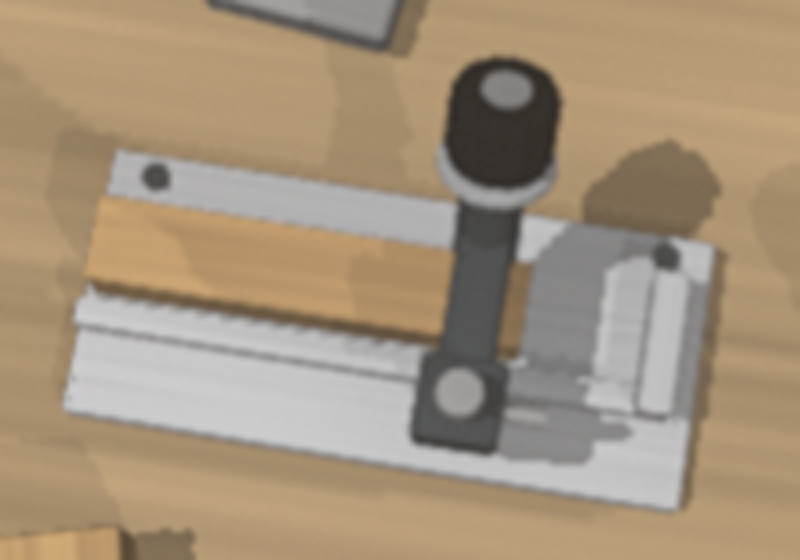

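The crop shows the wooden blank lying in the fixture under the head, its free end at crop (90,235). The stop is at crop (665,340). This is the intended blank. I now move above its free half.

Request:
arm_command(
  motion=[
    {"dx": -0.29,"dy": -0.12,"az": 1},
    {"dx": -0.27,"dy": -0.14,"az": 1},
    {"dx": -0.25,"dy": -0.17,"az": 1},
    {"dx": -0.24,"dy": -0.19,"az": 1},
    {"dx": -0.22,"dy": -0.21,"az": 1},
    {"dx": -0.2,"dy": -0.23,"az": 1},
    {"dx": -0.17,"dy": -0.25,"az": 1},
    {"dx": -0.15,"dy": -0.26,"az": 1},
    {"dx": -0.12,"dy": -0.27,"az": 1},
    {"dz": 0.15,"az": 1},
    {"dz": 0.15,"az": 1},
    {"az": 0.2},
  ],
)

```text
invalid input
```

```bash
python3 - <<'E'
from h import *
st=r.get_state();p=r.snapshot('wrist');pt=r.snapshot('top');cv2.imwrite('pics/w1.png',p['img'][:,:,::-1])
print(st['clock'],st['eef_pos'],st['tcp_rot'],st['qpos'].round(3),r.finger_overhang,'mount',np.array(p['mount']).round(3).tolist())
c=lambda x,y:(210+x/4,190+y/4)
for n,u,z in [('FL',(118,150),.015),('FR',(718,243),.015),('BR',(680,510),.015),('BL',(65,410),.015),('bFL',(99,198),.049),('bBL',(85,278),.049),('bFR',(528,262),.049),('bBR',(520,350),.049)]:
    print(n,atz(pt,c(*u),z).round(4))
for n in ['fixture','blank','blank_center','knob_grip']:
    print(n,[(round(d['score'],2),np.round(d['position'][::-1]).tolist()) for d in r.mark_of(p,n)][:3])
E
```

```text
2.8 [0.23469115 0.49742805 0.25035939] [2.76970033e-05 2.18620253e-01 9.75810013e-01 5.27121265e-05] [ 1.027  0.087  1.371 -0.     1.684 -0.103] 0.019 mount [[-0.001, 0.949, 0.316, 0.082], [1.0, 0.001, -0.0, -0.0], [-0.0, 0.316, -0.949, -0.124], [0.0, 0.0, 0.0, 1.0]]
FL [0.5954 0.188  0.015 ]
FR [ 0.5947 -0.0715  0.015 ]
BR [ 0.48   -0.0702  0.015 ]
BL [0.4813 0.1882 0.015 ]
bFL [0.5652 0.1846 0.049 ]
bBL [0.5314 0.1837 0.049 ]
bFR [0.566  0.0072 0.049 ]
bBR [0.5296 0.0051 0.049 ]
fixture []
blank [(0.57, [100.0, 372.0])]
blank_center [(0.56, [93.0, 385.0])]
knob_grip []
```

View pics/w1.png

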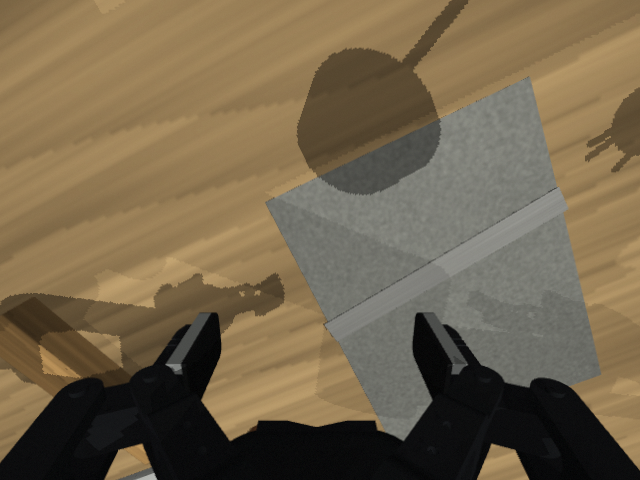

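The picture shows the start view: the gripper over the mat, with no fixture visible. The move was refused, so I retry with complete rows.

Request:
arm_command(
  motion=[
    {"gripper": 1,"dx": -0.29,"dy": -0.12,"dz": 0,"ax": 0,"ay": 0,"az": 1},
    {"gripper": 1,"dx": -0.27,"dy": -0.14,"dz": 0,"ax": 0,"ay": 0,"az": 1},
    {"gripper": 1,"dx": -0.25,"dy": -0.17,"dz": 0,"ax": 0,"ay": 0,"az": 1},
    {"gripper": 1,"dx": -0.24,"dy": -0.19,"dz": 0,"ax": 0,"ay": 0,"az": 1},
    {"gripper": 1,"dx": -0.22,"dy": -0.21,"dz": 0,"ax": 0,"ay": 0,"az": 1},
    {"gripper": 1,"dx": -0.2,"dy": -0.23,"dz": 0,"ax": 0,"ay": 0,"az": 1},
    {"gripper": 1,"dx": -0.17,"dy": -0.25,"dz": 0,"ax": 0,"ay": 0,"az": 1},
    {"gripper": 1,"dx": -0.15,"dy": -0.26,"dz": 0,"ax": 0,"ay": 0,"az": 1},
    {"gripper": 1,"dx": -0.12,"dy": -0.27,"dz": 0,"ax": 0,"ay": 0,"az": 1},
    {"gripper": 1,"dx": 0,"dy": 0,"dz": 0.15,"ax": 0,"ay": 0,"az": 1},
    {"gripper": 1,"dx": 0,"dy": 0,"dz": 0.15,"ax": 0,"ay": 0,"az": 1},
    {"gripper": 1,"dx": 0,"dy": 0,"dz": 0,"ax": 0,"ay": 0,"az": 0.2},
  ],
)

```text
clock: 4.3
eef_pos: [0.2211, 0.1368, 0.2029]
tcp_rot: [-0.001, 0.704, 0.71, -0.002]
ft_force: [0.4, -0.5, 0.2]
opening: 1.001
grasp_force: 0.0
```

My in-row shift directions were wrong, but the tool is now square: tool x is world +y and tool y is world +x. Continuing to the blank.

Request:
arm_command(
  motion=[
    {"gripper": 1,"dx": 0.05,"dy": 0.27,"dz": 0,"ax": 0,"ay": 0,"az": 0},
    {"gripper": 1,"dx": 0,"dy": 0.27,"dz": 0,"ax": 0,"ay": 0,"az": 0},
    {"gripper": 1,"dx": 0,"dy": 0.27,"dz": 0,"ax": 0,"ay": 0,"az": 0},
    {"gripper": 1,"dx": 0,"dy": 0.27,"dz": 0,"ax": 0,"ay": 0,"az": 0},
    {"gripper": 1,"dx": 0,"dy": 0.27,"dz": 0,"ax": 0,"ay": 0,"az": 0},
    {"gripper": 1,"dx": 0,"dy": 0.27,"dz": 0,"ax": 0,"ay": 0,"az": 0},
    {"gripper": 1,"dx": 0,"dy": 0.27,"dz": 0,"ax": 0,"ay": 0,"az": 0},
    {"gripper": 1,"dx": 0,"dy": 0.27,"dz": 0,"ax": 0,"ay": 0,"az": 0},
    {"gripper": 1,"dx": 0,"dy": 0,"dz": 0,"ax": 0,"ay": 0,"az": 0},
  ],
)

```text
clock: 5.2
eef_pos: [0.5509, 0.1481, 0.2033]
tcp_rot: [-0.0, 0.703, 0.711, -0.001]
ft_force: [-1.0, 0.8, 0.5]
opening: 1.003
grasp_force: 0.0
```

```bash
python3 - <<'E'
from h import *
st=r.get_state();p=r.snapshot('wrist');cv2.imwrite('pics/w2.png',p['img'][:,:,::-1])
print(st['clock'],st['eef_pos'],st['tcp_rot'],st['qpos'].round(3))
E
```

```text
5.2 [0.55085549 0.14810913 0.2033194 ] [-2.93657272e-04  7.03472100e-01  7.10722436e-01 -7.33071091e-04] [ 0.163  0.147  1.398 -0.     1.598  0.153]
```

View pics/w2.png

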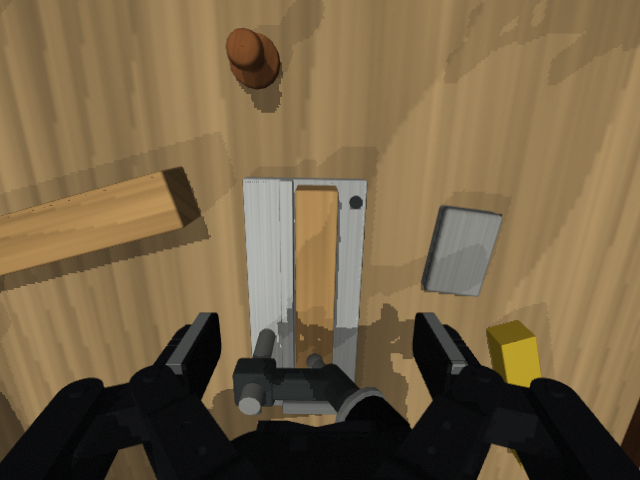

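The wrist view shows the blank, end edge at about row 188 and columns 296-338. The bed's far corners are at (244,179) and (367,181), and the head is at the bottom, about (290,385). From these I compute the poses.

```bash
python3 - <<'E'
from h import *
st=r.get_state();p=r.snapshot('wrist')
for n,u,z in [('bedBack far',(243.5,179.5),.015),('bedFront far',(367,181),.015),('bedBack near',(249,330),.015),('bedFront near',(357.5,370),.015),('blank far fenceside',(296,190),.049),('blank far front',(337.5,191),.049),('blank near fence',(295.5,340),.049),('near front',(333,350),.049),('fence front top far',(293,180),.027),('fence near',(295,330),.027)]:
    print(n,(atz(p,u,z,st)*1e3).round(1))
g=cv2.cvtColor(p['img'],cv2.COLOR_RGB2GRAY).astype(int)
for row in (220,260,300): print(row,p['img'][row,240:256].sum(1).tolist(),'|',p['img'][row,286:302].tolist(),'|',p['img'][row,328:342].tolist(),'|',p['img'][row,356:370].sum(1).tolist())
E
```

```text
bedBack far [479.8 190.9  15. ]
bedFront far [593.  190.6  15. ]
bedBack near [476.4  32.6  15. ]
bedFront near [594.4 -17.1  15. ]
blank far fenceside [530.  186.9  49. ]
blank far front [564.2 186.5  49. ]
blank near fence [528.2  43.6  49. ]
near front [564.4  32.8  49. ]
fence front top far [526.1 192.3  27. ]
fence near [526.3  40.8  27. ]
220 [335, 334, 330, 334, 336, 336, 343, 352, 491, 522, 513, 524, 531, 527, 523, 525] | [[177, 178, 173], [175, 177, 172], [173, 175, 172], [172, 174, 169], [168, 169, 164], [171, 172, 168], [174, 175, 170], [176, 178, 173], [171, 172, 167], [92, 92, 88], [82, 84, 81], [135, 135, 129], [131, 108, 75], [164, 127, 78], [174, 135, 82], [178, 140, 85]] | [[168, 131, 79], [167, 130, 79], [163, 127, 77], [160, 124, 76], [164, 127, 77], [164, 128, 78], [168, 132, 80], [171, 133, 82], [172, 134, 80], [171, 133, 82], [169, 131, 80], [141, 109, 67], [88, 80, 67], [90, 91, 88]] | [468, 476, 475, 466, 451, 449, 452, 459, 499, 510, 423, 318, 321, 324]
260 [351, 338, 342, 337, 333, 328, 336, 333, 340, 348, 497, 525, 526, 521, 533, 523] | [[175, 176, 171], [1
[... 485 characters left out ...]
6, 457, 465, 470, 476, 387, 268, 324, 323, 326, 324]
300 [387, 377, 360, 346, 341, 333, 332, 327, 330, 335, 335, 346, 491, 515, 525, 509] | [[168, 170, 165], [172, 175, 169], [173, 174, 169], [154, 156, 152], [150, 150, 146], [145, 146, 143], [147, 150, 145], [152, 153, 149], [151, 152, 148], [126, 127, 123], [64, 65, 64], [94, 94, 89], [108, 93, 69], [155, 120, 72], [165, 128, 77], [167, 131, 78]] | [[164, 129, 77], [165, 130, 78], [165, 129, 79], [163, 127, 78], [167, 131, 79], [169, 133, 81], [171, 132, 81], [168, 130, 79], [137, 106, 66], [70, 66, 57], [97, 99, 96], [146, 148, 144], [150, 152, 147], [155, 157, 153]] | [458, 467, 463, 472, 465, 385, 283, 318, 318, 327, 327, 328, 331, 331]
```

```bash
python3 - <<'E'
from h import *
from scipy.optimize import least_squares
st=r.get_state();p=r.snapshot('wrist')
rows=(220,260,300)
def ln(cs,z):
    P=np.array([atz(p,(c,ro),z,st)[:2] for c,ro in zip(cs,rows)]);k=np.polyfit(P[:,1],P[:,0],1);return (P*1e3).round(1).tolist(),'deg',np.degrees(np.arctan(k[0])).round(2),'x@y=.06',np.polyval(k,.06).round(4)
for n,cs,z in [('bedback',(248.1,250.1,252.1),.015),('bedfront',(366.2,364.2,361.4),.015),('fencefront',(295.0,295.2,295.5),.027),('blankback',(298,298,298.2),.049),('blankfront',(339.4,338.2,336.4),.049)]:
    print(n,*ln(cs,z))
print(r.finger_overhang)
E
```

```text
bedback [[480.7, 152.8], [480.5, 112.1], [480.2, 68.1]] deg 0.3 x@y=.06 0.4802
bedfront [[593.2, 154.0], [593.5, 113.4], [593.1, 69.4]] deg 0.1 x@y=.06 0.5932
fencefront [[526.2, 156.2], [526.0, 117.1], [525.9, 74.8]] deg 0.22 x@y=.06 0.5258
blankback [[530.2, 161.6], [529.9, 125.4], [529.8, 86.1]] deg 0.27 x@y=.06 0.5297
blankfront [[565.3, 162.0], [565.4, 125.8], [565.0, 86.5]] deg 0.28 x@y=.06 0.5649
0.019
```

Request:
arm_command(
  motion=[
    {"gripper": 1,"dx": 0.0,"dy": -0.03,"dz": 0.2,"ax": 0,"ay": 0,"az": 0},
    {"gripper": 1,"dx": 0,"dy": 0,"dz": 0.2,"ax": 0,"ay": 0,"az": 0},
    {"gripper": 1,"dx": 0,"dy": 0,"dz": 0.2,"ax": 0,"ay": 0,"az": 0},
    {"gripper": 1,"dx": 0,"dy": 0,"dz": 0.2,"ax": 0,"ay": 0,"az": 0},
    {"gripper": 1,"dx": 0,"dy": 0,"dz": 0.15,"ax": 0,"ay": 0,"az": 0},
    {"gripper": 1,"dx": 0,"dy": 0,"dz": 0,"ax": 0,"ay": 0,"az": 0},
  ],
)

```text
clock: 5.95
eef_pos: [0.5384, 0.1482, 0.0601]
tcp_rot: [-0.002, 0.703, 0.711, -0.003]
ft_force: [-1.1, -1.0, -0.3]
opening: 0.999
grasp_force: 0.0
```

Request:
arm_command(
  motion=[
    {"gripper": 1,"dx": 0,"dy": 0,"dz": 0,"ax": 0,"ay": 0,"az": 0.14},
    {"gripper": 1,"dx": 0,"dy": 0,"dz": 0,"ax": 0,"ay": 0,"az": 0},
  ],
)

```text
clock: 6.15
eef_pos: [0.5432, 0.1487, 0.0655]
tcp_rot: [0.001, 0.708, 0.706, 0.002]
ft_force: [-0.8, -0.0, 0.2]
opening: 0.999
grasp_force: 0.0
```

Request:
arm_command(
  motion=[
    {"gripper": 1,"dx": 0,"dy": 0.03,"dz": 0.06,"ax": 0,"ay": 0,"az": 0},
    {"gripper": -1,"dx": 0,"dy": 0,"dz": 0,"ax": 0,"ay": 0,"az": 0},
    {"gripper": -1,"dx": 0,"dy": 0,"dz": 0,"ax": 0,"ay": 0,"az": 0},
    {"gripper": -1,"dx": 0,"dy": 0,"dz": 0,"ax": 0,"ay": 0,"az": 0},
    {"gripper": -1,"dx": 0,"dy": 0,"dz": 0,"ax": 0,"ay": 0,"az": 0},
    {"gripper": -1,"dx": 0,"dy": 0,"dz": 0,"ax": 0,"ay": 0,"az": 0},
    {"gripper": -1,"dx": 0,"dy": 0,"dz": 0,"ax": 0,"ay": 0,"az": 0},
    {"gripper": -1,"dx": 0,"dy": 0,"dz": 0,"ax": 0,"ay": 0,"az": 0},
  ],
  newtons=25,
)

```text
clock: 6.95
eef_pos: [0.5471, 0.1483, 0.0543]
tcp_rot: [0.0, 0.709, 0.706, 0.001]
ft_force: [1.3, 0.5, 1.7]
opening: 0.412
grasp_force: 25.8
```

```bash
python3 - <<'E'
from h import *
st=r.get_state();print(st['eef_pos'],st['tcp_rot'].round(4),st['ft_force'],st['grasp_force'],st['opening'],r.finger_overhang)
p=r.snapshot('wrist');cv2.imwrite('pics/w3.png',p['img'][150:,:,::-1])
E
```

```text
[0.54710417 0.14832366 0.05430643] [4.000e-04 7.085e-01 7.057e-01 6.000e-04] [1.27211209 0.46425476 1.70486535] 25.757085978984833 0.41194580131888464 0.019
```

View pics/w3.png

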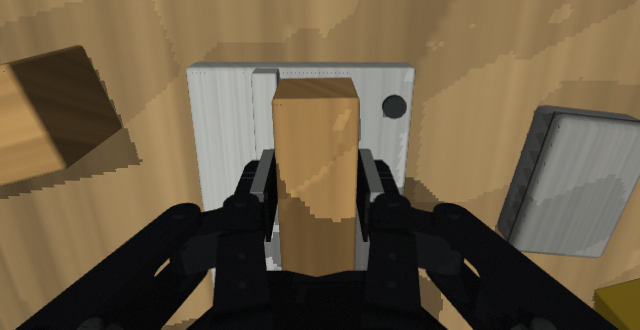

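The blank is held squarely between the pads (columns 273-358 of the crop), clear above the fence. I slide it toward the stop.

Request:
arm_command(
  motion=[
    {"gripper": -1,"dx": -0.05,"dy": 0,"dz": 0,"ax": 0,"ay": 0,"az": 0},
    {"gripper": -1,"dx": -0.05,"dy": 0,"dz": 0,"ax": 0,"ay": 0,"az": 0},
    {"gripper": -1,"dx": -0.05,"dy": 0,"dz": 0,"ax": 0,"ay": 0,"az": 0},
    {"gripper": -1,"dx": -0.05,"dy": 0,"dz": 0,"ax": 0,"ay": 0,"az": 0},
    {"gripper": -1,"dx": -0.05,"dy": 0,"dz": 0,"ax": 0,"ay": 0,"az": 0},
    {"gripper": -1,"dx": -0.04,"dy": 0,"dz": 0,"ax": 0,"ay": 0,"az": 0},
    {"gripper": -1,"dx": 0,"dy": 0,"dz": 0,"ax": 0,"ay": 0,"az": 0},
  ],
)

```text
clock: 7.7
eef_pos: [0.5468, 0.1035, 0.0543]
tcp_rot: [0.001, 0.709, 0.705, -0.0]
ft_force: [1.7, 0.8, 5.3]
opening: 0.415
grasp_force: 26.0
```

Request:
arm_command(
  motion=[
    {"gripper": -1,"dx": -0.015,"dy": 0,"dz": 0,"ax": 0,"ay": 0,"az": 0},
    {"gripper": -1,"dx": -0.015,"dy": 0,"dz": 0,"ax": 0,"ay": 0,"az": 0},
    {"gripper": -1,"dx": 0,"dy": 0,"dz": 0,"ax": 0,"ay": 0,"az": 0},
  ],
)

```text
clock: 8.0
eef_pos: [0.5467, 0.1006, 0.0543]
tcp_rot: [-0.0, 0.709, 0.706, 0.001]
ft_force: [0.9, 3.6, 5.3]
opening: 0.412
grasp_force: 25.9
```

Request:
arm_command(
  motion=[
    {"gripper": -1,"dx": -0.012,"dy": 0,"dz": 0,"ax": 0,"ay": 0,"az": 0},
    {"gripper": -1,"dx": 0,"dy": 0,"dz": 0,"ax": 0,"ay": 0,"az": 0},
  ],
)

```text
clock: 8.2
eef_pos: [0.5468, 0.099, 0.0543]
tcp_rot: [-0.0, 0.708, 0.706, 0.001]
ft_force: [1.3, 4.5, 4.8]
opening: 0.417
grasp_force: 25.9
```

Request:
arm_command(
  motion=[
    {"gripper": -1,"dx": -0.012,"dy": 0,"dz": 0,"ax": 0,"ay": 0,"az": 0},
    {"gripper": -1,"dx": 0,"dy": 0,"dz": 0,"ax": 0,"ay": 0,"az": 0},
  ],
)

```text
clock: 8.4
eef_pos: [0.5467, 0.0982, 0.0543]
tcp_rot: [-0.001, 0.708, 0.706, 0.002]
ft_force: [0.8, 7.6, 4.7]
opening: 0.413
grasp_force: 25.9
```

The end stop is felt. Now I push toward the fence.

Request:
arm_command(
  motion=[
    {"gripper": -1,"dx": -0.01,"dy": -0.014,"dz": 0,"ax": 0,"ay": 0,"az": 0},
    {"gripper": -1,"dx": 0,"dy": -0.014,"dz": 0,"ax": 0,"ay": 0,"az": 0},
    {"gripper": -1,"dx": 0,"dy": 0,"dz": 0,"ax": 0,"ay": 0,"az": 0},
  ],
)

```text
clock: 8.7
eef_pos: [0.5463, 0.0981, 0.0546]
tcp_rot: [0.002, 0.708, 0.706, 0.006]
ft_force: [11.7, 10.5, -1.9]
opening: 0.411
grasp_force: 25.7
```

Request:
arm_command(
  motion=[
    {"gripper": -1,"dx": 0,"dy": -0.014,"dz": 0,"ax": 0,"ay": 0,"az": 0},
    {"gripper": -1,"dx": 0,"dy": 0,"dz": 0,"ax": 0,"ay": 0,"az": 0},
  ],
)

```text
clock: 8.9
eef_pos: [0.5458, 0.098, 0.055]
tcp_rot: [0.003, 0.708, 0.706, 0.007]
ft_force: [14.6, 10.2, -3.6]
opening: 0.413
grasp_force: 26.0
```

Request:
arm_command(
  motion=[
    {"gripper": 0.3,"dx": 0,"dy": 0,"dz": 0,"ax": 0,"ay": 0,"az": 0},
    {"gripper": 0.3,"dx": 0,"dy": 0,"dz": 0,"ax": 0,"ay": 0,"az": 0},
    {"gripper": 0.3,"dx": 0,"dy": 0,"dz": 0,"ax": 0,"ay": 0,"az": 0},
    {"gripper": 0.3,"dx": 0,"dy": 0,"dz": 0,"ax": 0,"ay": 0,"az": 0},
  ],
)

```text
clock: 9.3
eef_pos: [0.539, 0.0946, 0.0528]
tcp_rot: [-0.001, 0.709, 0.706, -0.001]
ft_force: [0.3, 0.2, -0.3]
opening: 0.651
grasp_force: 0.0
```

```bash
python3 - <<'E'
from h import *
st=r.get_state();p=r.snapshot('wrist');cv2.imwrite('pics/w4.png',p['img'][:,:,::-1])
print(st['clock'],st['eef_pos'],st['ft_force'],st['opening'])
pt=r.snapshot('top');ps=r.snapshot('side')
a=cv2.resize(pt['img'][220:320,220:400,::-1],(720,400),interpolation=2)
b=cv2.resize(ps['img'][195:335,250:400,::-1],(429,400),interpolation=2)
cv2.imwrite('pics/c2.png',cv2.resize(np.vstack([np.hstack([a,b])]),(800,279)))
cv2.imwrite('pics/c3.png',np.vstack([cv2.resize(np.hstack([a,b]),(800,279)),cv2.resize(p['img'][80:,:,::-1],(514,321)) if 0 else cv2.copyMakeBorder(cv2.resize(p['img'][80:,:,::-1],(514,321)),0,0,0,286,0)]))
E
```

```text
9.3 [0.53899699 0.09459572 0.05278141] [ 0.26658426  0.24277963 -0.32547363] 0.651049504664887
```

View pics/c3.png

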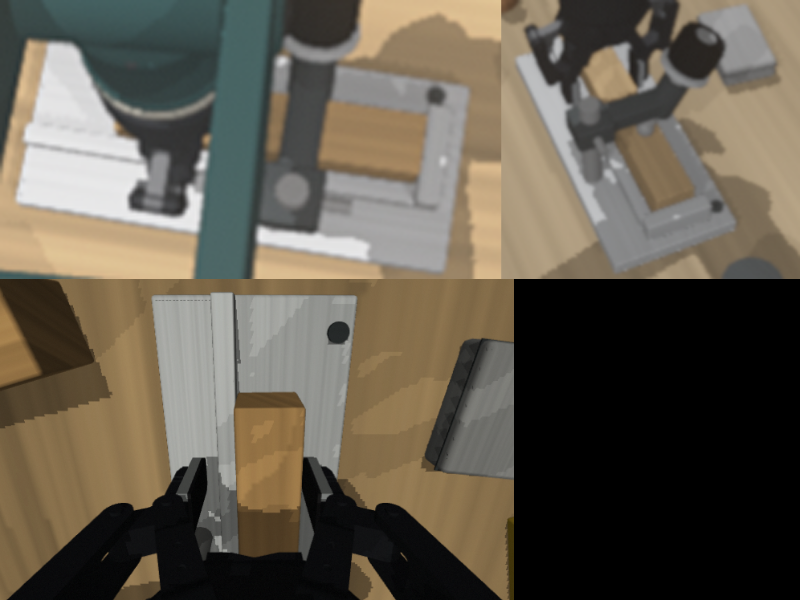

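The views show the blank's end at the stop (crop (425,140)) and its side close to the fence (wrist crop (235,430)). With the open gripper's front finger I press it flat against the fence.

Request:
arm_command(
  motion=[
    {"gripper": 0.3,"dx": 0,"dy": -0.03,"dz": 0,"ax": 0,"ay": 0,"az": 0},
    {"gripper": 0.3,"dx": 0,"dy": -0.015,"dz": 0,"ax": 0,"ay": 0,"az": 0},
    {"gripper": 0.3,"dx": 0,"dy": 0,"dz": 0,"ax": 0,"ay": 0,"az": 0},
  ],
)

```text
clock: 9.75
eef_pos: [0.5354, 0.0947, 0.0555]
tcp_rot: [0.002, 0.709, 0.706, 0.002]
ft_force: [5.0, -1.7, 1.6]
opening: 0.65
grasp_force: 2.5
```

Request:
arm_command(
  motion=[
    {"gripper": 0.3,"dx": 0,"dy": -0.014,"dz": 0,"ax": 0,"ay": 0,"az": 0},
    {"gripper": 0.3,"dx": 0,"dy": 0,"dz": 0,"ax": 0,"ay": 0,"az": 0},
  ],
)

```text
clock: 9.95
eef_pos: [0.5349, 0.0947, 0.0563]
tcp_rot: [0.004, 0.709, 0.706, 0.003]
ft_force: [8.0, -2.1, 1.3]
opening: 0.649
grasp_force: 3.7
```

The contact is firm at the expected place. Now I seat the end the same way, pushing with closed fingers on the free end.

Request:
arm_command(
  motion=[
    {"gripper": 0.3,"dx": 0,"dy": 0.04,"dz": 0,"ax": 0,"ay": 0,"az": 0},
    {"gripper": 0.3,"dx": 0,"dy": 0.01,"dz": -0.2,"ax": 0,"ay": 0,"az": 0},
    {"gripper": 0.3,"dx": 0.2,"dy": 0,"dz": -0.05,"ax": 0,"ay": 0,"az": 0},
    {"gripper": -1,"dx": 0.22,"dy": 0,"dz": 0,"ax": 0,"ay": 0,"az": 0},
    {"gripper": -1,"dx": 0,"dy": 0,"dz": 0,"ax": 0,"ay": 0,"az": 0},
    {"gripper": -1,"dx": 0,"dy": 0,"dz": 0,"ax": 0,"ay": 0,"az": 0},
    {"gripper": -1,"dx": 0,"dy": 0,"dz": 0,"ax": 0,"ay": 0,"az": 0},
  ],
)

```text
clock: 10.65
eef_pos: [0.5382, 0.1576, 0.0905]
tcp_rot: [-0.001, 0.709, 0.706, -0.001]
ft_force: [0.7, -0.4, -0.5]
opening: 0.006
grasp_force: 0.0
```

Request:
arm_command(
  motion=[
    {"gripper": -1,"dx": 0,"dy": 0.04,"dz": 0.13,"ax": 0,"ay": 0,"az": 0},
    {"gripper": -1,"dx": 0,"dy": 0,"dz": 0.12,"ax": 0,"ay": 0,"az": 0},
    {"gripper": -1,"dx": -0.04,"dy": 0,"dz": 0,"ax": 0,"ay": 0,"az": 0},
    {"gripper": -1,"dx": -0.03,"dy": 0,"dz": 0,"ax": 0,"ay": 0,"az": 0},
    {"gripper": -1,"dx": 0,"dy": 0,"dz": 0,"ax": 0,"ay": 0,"az": 0},
  ],
)

```text
clock: 11.15
eef_pos: [0.5454, 0.1474, 0.0548]
tcp_rot: [-0.0, 0.709, 0.705, 0.001]
ft_force: [-0.6, 1.8, -0.9]
opening: -0.002
grasp_force: 1.0
```

Request:
arm_command(
  motion=[
    {"gripper": -1,"dx": -0.015,"dy": 0,"dz": 0,"ax": 0,"ay": 0,"az": 0},
    {"gripper": -1,"dx": 0,"dy": 0,"dz": 0,"ax": 0,"ay": 0,"az": 0},
  ],
)

```text
clock: 11.35
eef_pos: [0.5454, 0.1472, 0.0552]
tcp_rot: [-0.001, 0.709, 0.706, 0.002]
ft_force: [-0.8, 6.8, -0.1]
opening: -0.0
grasp_force: 3.3
```

The blank is confirmed home against both faces (free end contacted firmly at the expected spot). I retreat and move to a pre-grasp pose above the knob, tilted 30°.

Request:
arm_command(
  motion=[
    {"gripper": 1,"dx": 0.06,"dy": 0,"dz": 0,"ax": 0,"ay": 0,"az": 0},
    {"gripper": -1,"dx": 0,"dy": 0,"dz": -0.3,"ax": 0,"ay": 0,"az": 0},
    {"gripper": -1,"dx": 0,"dy": 0,"dz": -0.3,"ax": 0,"ay": 0,"az": 0},
    {"gripper": 1,"dx": 0,"dy": 0,"dz": -0.3,"ax": 0,"ay": 0,"az": 0},
    {"gripper": 1,"dx": 0,"dy": 0.16,"dz": -0.2,"ax": 0,"ay": 0,"az": 0},
    {"gripper": 1,"dx": -0.22,"dy": 0.2,"dz": 0,"ax": 0,"ay": 0,"az": 0},
    {"gripper": 1,"dx": -0.22,"dy": 0.2,"dz": 0,"ax": 0,"ay": 0,"az": 0},
    {"gripper": 1,"dx": -0.22,"dy": 0.1,"dz": 0,"ax": 0,"ay": 0,"az": 0},
    {"gripper": 1,"dx": -0.2,"dy": 0,"dz": 0,"ax": 0,"ay": 0,"az": 0},
    {"gripper": 1,"dx": 0,"dy": 0,"dz": 0,"ax": 1,"ay": 0,"az": 0},
    {"gripper": 1,"dx": 0,"dy": 0,"dz": 0,"ax": 1,"ay": 0,"az": 0},
    {"gripper": 1,"dx": 0,"dy": 0,"dz": 0,"ax": 1,"ay": 0,"az": 0},
  ],
)

```text
clock: 12.55
eef_pos: [0.6436, 0.024, 0.2205]
tcp_rot: [-0.106, 0.701, 0.697, -0.106]
ft_force: [0.3, 0.2, -0.7]
opening: 0.998
grasp_force: 0.0
```

Request:
arm_command(
  motion=[
    {"gripper": 1,"dx": 0,"dy": 0,"dz": 0,"ax": 1,"ay": 0,"az": 0},
    {"gripper": 1,"dx": 0,"dy": 0,"dz": 0,"ax": 1,"ay": 0,"az": 0},
    {"gripper": 1,"dx": 0,"dy": 0,"dz": 0,"ax": 0.236,"ay": 0,"az": 0},
    {"gripper": 1,"dx": 0,"dy": 0,"dz": 0,"ax": 0,"ay": 0,"az": 0},
    {"gripper": 1,"dx": 0,"dy": 0,"dz": 0,"ax": 0,"ay": 0,"az": 0},
  ],
)

```text
clock: 13.05
eef_pos: [0.6434, 0.025, 0.2197]
tcp_rot: [-0.182, 0.685, 0.682, -0.182]
ft_force: [-0.9, 0.2, -0.2]
opening: 0.993
grasp_force: 0.0
```

```bash
python3 - <<'E'
from h import *
def snap(c):
    st=r.get_state();p=r.snapshot(c);return st,p
rays={}
st,p=snap('wrist');print(st['clock'],st['eef_pos'],st['tcp_rot'].round(4),st['qpos'].round(3));cv2.imwrite('pics/w5.png',p['img'][:,:,::-1])
print('tool z',R_(st['tcp_rot']).as_matrix()[:,2].round(3))
for c in ('wrist','top','side'):
    s,q=(st,p) if c=='wrist' else snap(c)
    for n in ('knob_grip','knob_mark','collar_mark'):
        d=r.mark_of(q,n)
        print(c,n,[(round(e['score'],2),np.round(e['position'][::-1],1).tolist()) for e in d[:2]])
        if d: rays.setdefault(n,[]).append(ray(q,d[0]['position'][::-1],s))
for n,v in rays.items():
    X=tri(v);print(n,X.round(4),[round(1e3*np.linalg.norm(np.cross(X-o,d)),1) for o,d in v])
E
```

```text
13.05 [0.64343023 0.02500106 0.21965791] [-0.1824  0.6846  0.6818 -0.182 ] [-0.04   0.686  0.716 -0.024  2.261 -0.047]
tool z [-0.498  0.002 -0.867]
wrist knob_grip [(0.93, [313.5, 258.1])]
wrist knob_mark [(0.62, [345.6, 252.6])]
wrist collar_mark [(0.77, [343.1, 253.0])]
top knob_grip []
top knob_mark []
top collar_mark []
side knob_grip [(0.57, [350.0, 218.5])]
side knob_mark [(0.81, [352.4, 224.6]), (0.19, [314.2, 261.0])]
side collar_mark [(0.83, [348.5, 225.3])]
knob_grip [0.5979 0.0266 0.1422] [np.float64(2.5), np.float64(2.5)]
knob_mark [0.6081 0.028  0.1197] [np.float64(1.1), np.float64(1.1)]
collar_mark [0.6036 0.0283 0.1186] [np.float64(3.5), np.float64(3.5)]
```

View pics/w5.png

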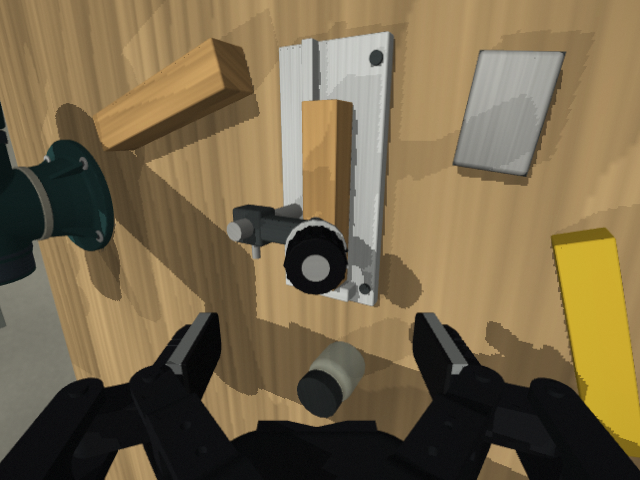

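The view shows the knob head-on: outline centre about (316,260), top disc at (316,267), with the blank home behind it. I wind joint 6 back for a long turn and take a second view.

Request:
arm_command(
  motion=[
    {"gripper": 1,"dx": 0,"dy": 0,"dz": 0,"ax": 0,"ay": 0,"az": -1},
    {"gripper": 1,"dx": 0,"dy": 0,"dz": 0,"ax": 0,"ay": 0,"az": -1},
    {"gripper": 1,"dx": 0,"dy": 0,"dz": 0,"ax": 0,"ay": 0,"az": -1},
    {"gripper": 1,"dx": 0,"dy": 0,"dz": 0,"ax": 0,"ay": 0,"az": -1},
    {"gripper": 1,"dx": 0,"dy": 0,"dz": 0,"ax": 0,"ay": 0,"az": -1},
    {"gripper": 1,"dx": 0,"dy": 0,"dz": 0,"ax": 0,"ay": 0,"az": -1},
    {"gripper": 1,"dx": 0,"dy": 0,"dz": 0,"ax": 0,"ay": 0,"az": -1},
    {"gripper": 1,"dx": 0,"dy": 0,"dz": 0,"ax": 0,"ay": 0,"az": -1},
    {"gripper": 1,"dx": 0,"dy": 0,"dz": 0,"ax": 0,"ay": 0,"az": -1},
    {"gripper": 1,"dx": 0,"dy": 0,"dz": 0,"ax": 0,"ay": 0,"az": -1},
    {"gripper": 1,"dx": 0,"dy": 0,"dz": 0,"ax": 0,"ay": 0,"az": -1},
    {"gripper": 1,"dx": 0,"dy": 0,"dz": 0,"ax": 0,"ay": 0,"az": -1},
  ],
)

```text
clock: 14.85
eef_pos: [0.6435, 0.025, 0.2186]
tcp_rot: [-0.255, 0.178, 0.949, -0.047]
ft_force: [-0.9, -0.2, -0.4]
opening: 1.005
grasp_force: 0.0
```

Request:
arm_command(
  motion=[
    {"gripper": 1,"dx": 0,"dy": 0,"dz": 0,"ax": 0,"ay": 0,"az": -1},
    {"gripper": 1,"dx": 0,"dy": 0,"dz": 0,"ax": 0,"ay": 0,"az": -1},
    {"gripper": 1,"dx": 0,"dy": 0,"dz": 0,"ax": 0,"ay": 0,"az": -1},
    {"gripper": 1,"dx": 0,"dy": 0,"dz": 0,"ax": 0,"ay": 0,"az": -1},
    {"gripper": 1,"dx": 0,"dy": 0,"dz": 0,"ax": 0,"ay": 0,"az": -1},
    {"gripper": 1,"dx": 0,"dy": 0,"dz": 0,"ax": 0,"ay": 0,"az": -1},
    {"gripper": 1,"dx": 0,"dy": 0,"dz": 0,"ax": 0,"ay": 0,"az": -1},
    {"gripper": 1,"dx": 0,"dy": 0,"dz": 0,"ax": 0,"ay": 0,"az": -1},
    {"gripper": 1,"dx": 0,"dy": 0,"dz": 0,"ax": 0,"ay": 0,"az": -1},
    {"gripper": 1,"dx": 0,"dy": 0,"dz": 0,"ax": 0,"ay": 0,"az": -1},
    {"gripper": 1,"dx": 0,"dy": 0,"dz": 0,"ax": 0,"ay": 0,"az": -1},
    {"gripper": 1,"dx": 0,"dy": 0,"dz": 0,"ax": 0,"ay": 0,"az": -1},
  ],
)

```text
clock: 16.05
eef_pos: [0.6435, 0.025, 0.2186]
tcp_rot: [-0.237, -0.389, 0.884, 0.105]
ft_force: [0.2, 0.4, 0.9]
opening: 1.004
grasp_force: 0.0
```

```bash
cat > knob.py <<'E'
from h import *
from scipy.optimize import least_squares
ax=np.array([.5,-.002,.866]);ax/=np.linalg.norm(ax)
e1=np.array([.866,0,-.5]);e2=np.cross(ax,e1)
t=np.linspace(0,2*np.pi,90)
def cyl(K,rad=.021,hs=(.016,-.016)):
    return np.vstack([K+h*ax+rad*(np.cos(t)[:,None]*e1+np.sin(t)[:,None]*e2) for h in hs])
def topc(p,st):  # knob top disc (bright disc in dark knob): from mask
    ms=[m for m in r.outline_of(p,'knob_grip')];return ms
E
python3 - <<'E'
from knob import *
obs=[]
def add(c):
    st=r.get_state();p=r.snapshot(c)
    ms=r.outline_of(p,'knob_grip');k=r.mark_of(p,'knob_grip')
    print(c,[(round(m['score'],2),np.round(m['rect'],1).tolist(),int(m['mask'].sum())) for m in ms[:2]],[np.round(e['position'][::-1],1).tolist() for e in k[:1]])
    return st,p,ms,k
st,p,ms,k=add('wrist');print(st['qpos'].round(3),st['eef_pos'],R_(st['tcp_rot']).as_matrix()[:,2].round(3));cv2.imwrite('pics/w6.png',p['img'][:,:,::-1])
s2=add('side');s3=add('top')
E
```

```text
wrist [(0.56, [285.3, 224.8, 353.6, 295.5], 3558)] [[320.9, 258.6]]
[-0.041  0.688  0.715 -0.024  2.262 -2.451] [0.64350462 0.02499971 0.2186148 ] [-0.5    0.002 -0.866]
side [(0.9, [335.3, 205.1, 361.6, 235.7], 609)] [[350.5, 217.8]]
top [] []
```

View pics/w6.png

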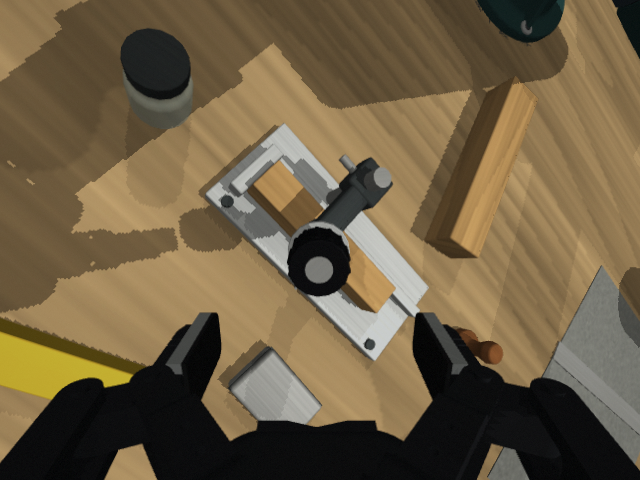

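The second view shows the knob's top disc at (319,269) and the blank home in the corner, its end touching the stop near (270,175). I triangulate the disc from both wrist views.

```bash
cat > tri2.py <<'E'
from knob import *
def disc(img,near):
    g=img.astype(int);m=((np.abs(g[:,:,0]-g[:,:,2])<25)&(g.sum(2)>240)).astype(np.uint8)
    n,l,s,c=cv2.connectedComponentsWithStats(m)
    i=l[near[1],near[0]];return c[i],s[i].tolist()
if __name__=='__main__':
    p=r.snapshot('wrist');st2=r.get_state()
    st1=dict(eef_pos=[.64343,.0250,.21966],tcp_rot=[-.1824,.6846,.6818,-.182])
    a=cv2.imread('pics/w5.png')[:,:,::-1];b=cv2.imread('pics/w6.png')[:,:,::-1]
    d1=disc(a,(316,267));d2=disc(b,(319,269));print(d1,d2)
    rs=[ray(p,d1[0],st1),ray(p,d2[0],st2)];T=tri(rs)
    print('top',T.round(4),[round(1e3*np.linalg.norm(np.cross(T-o,d)),1) for o,d in rs])
    K=T-.016*ax;print('K',K.round(4))
    ps=r.snapshot('side')
    for im,q,s,n in ((a,p,st1,'1'),(b,p,st2,'2'),(ps['img'],ps,None,'s')):
        u=proj(q,cyl(K),s);print(n,'proj bbox',u.min(0).round(1),u.max(0).round(1))
    for im in (a,b):
        dk=(im[200:310,270:370].max(2)<45).astype(np.uint8);n,l,s,c=cv2.connectedComponentsWithStats(dk);i=1+np.argmax(s[1:,4]);print('dark bbox',s[i][:4]+[270,200,0,0])
    # error expressed in tool frame
    M=R_(st2['tcp_rot']).as_matrix();print('delta tool (m)',(M.T@(K-st2['eef_pos'])).round(4))
E
python3 tri2.py
```

```text
(array([315.29898649, 267.82094595]), [302, 255, 28, 27, 592]) (array([318.66151203, 269.56872852]), [305, 257, 28, 26, 582])
top [0.6037 0.0264 0.1518] [np.float64(0.7), np.float64(0.7)]
K [0.5957 0.0264 0.138 ]
1 proj bbox [281.6 223.4] [346.9 296.9]
2 proj bbox [285.  225.7] [350.3 299.4]
s proj bbox [331.7 204.6] [363.1 235.9]
dark bbox [284 226  64  68]
dark bbox [287 227  63  69]
delta tool (m) [-0.0003  0.0015  0.0939]
```

Request:
arm_command(
  motion=[
    {"gripper": 1,"dx": 0,"dy": 0.005,"dz": 0.2,"ax": 0,"ay": 0,"az": 0},
    {"gripper": 1,"dx": 0,"dy": 0,"dz": 0.2,"ax": 0,"ay": 0,"az": 0},
    {"gripper": 1,"dx": 0,"dy": 0,"dz": 0.187,"ax": 0,"ay": 0,"az": 0},
    {"gripper": 1,"dx": 0,"dy": 0,"dz": 0,"ax": 0,"ay": 0,"az": 0},
    {"gripper": 1,"dx": 0,"dy": 0,"dz": 0,"ax": 0,"ay": 0,"az": 0},
  ],
)

```text
clock: 17.1
eef_pos: [0.599, 0.0257, 0.1432]
tcp_rot: [-0.237, -0.387, 0.885, 0.105]
ft_force: [0.0, 0.9, -0.6]
opening: 0.997
grasp_force: 0.0
```

```bash
cat > s.py <<'E'
from knob import *
st=r.get_state();M=R_(st['tcp_rot']).as_matrix();K=np.array([.5957,.0264,.138])
print(st['clock'],'q6',st['qpos'][5].round(3),'Fz tool',(M.T@st['ft_force']).round(1),'M tool',(M.T@st['moment']).round(3),'K in tool',(M.T@(K-st['eef_pos'])).round(4),'open',round(st['opening'],3),'gf',round(st['grasp_force'],1),'z',M[:,2].round(3))
E
python3 s.py
```

```text
17.1 q6 -2.443 Fz tool [-0.9  0.4  0.5] M tool [ 0.176 -0.149  0.027] K in tool [-0.0003  0.0007  0.0061] open 0.997 gf 0.0 z [-0.5    0.002 -0.866]
```

Request:
arm_command(
  motion=[
    {"gripper": -1,"dx": 0,"dy": 0,"dz": 0,"ax": 0,"ay": 0,"az": 0},
    {"gripper": -1,"dx": 0,"dy": 0,"dz": 0,"ax": 0,"ay": 0,"az": 0},
    {"gripper": -1,"dx": 0,"dy": 0,"dz": 0,"ax": 0,"ay": 0,"az": 0},
    {"gripper": -1,"dx": 0,"dy": 0,"dz": 0,"ax": 0,"ay": 0,"az": 0},
    {"gripper": -1,"dx": 0,"dy": 0,"dz": 0,"ax": 0,"ay": 0,"az": 0},
    {"gripper": -1,"dx": 0,"dy": 0,"dz": 0,"ax": 0,"ay": 0,"az": 0},
  ],
  newtons=45,
)

```text
clock: 17.7
eef_pos: [0.5997, 0.0263, 0.1447]
tcp_rot: [-0.235, -0.388, 0.885, 0.105]
ft_force: [0.6, 1.9, 4.6]
opening: 0.452
grasp_force: 46.2
```

```bash
python3 s.py
```

```text
17.7 q6 -2.443 Fz tool [-0.2  2.6 -4.3] M tool [-0.328 -0.2    0.041] K in tool [-0.      0.0002  0.0078] open 0.452 gf 46.2 z [-0.498  0.003 -0.867]
```

Request:
arm_command(
  motion=[
    {"gripper": -1,"dx": 0,"dy": 0,"dz": 0,"ax": 0,"ay": 0,"az": 1},
    {"gripper": -1,"dx": 0,"dy": 0,"dz": 0,"ax": 0,"ay": 0,"az": 1},
    {"gripper": -1,"dx": 0,"dy": 0,"dz": 0,"ax": 0,"ay": 0,"az": 1},
    {"gripper": -1,"dx": 0,"dy": 0,"dz": 0,"ax": 0,"ay": 0,"az": 1},
  ],
)

```text
clock: 18.1
eef_pos: [0.5997, 0.0261, 0.1447]
tcp_rot: [-0.251, -0.202, 0.945, 0.055]
ft_force: [1.3, 2.3, 4.5]
opening: 0.451
grasp_force: 46.2
```

```bash
python3 s.py
```

```text
18.1 q6 -2.04 Fz tool [ 0.1  2.6 -4.6] M tool [-0.208 -0.013 -0.271] K in tool [0.     0.0003 0.0078] open 0.451 gf 46.2 z [-0.497  0.002 -0.868]
```

Request:
arm_command(
  motion=[
    {"gripper": -1,"dx": 0,"dy": 0,"dz": 0,"ax": 0,"ay": 0,"az": 1},
    {"gripper": -1,"dx": 0,"dy": 0,"dz": 0,"ax": 0,"ay": 0,"az": 1},
  ],
)

```text
clock: 18.3
eef_pos: [0.5997, 0.0261, 0.1447]
tcp_rot: [-0.256, -0.107, 0.96, 0.03]
ft_force: [0.9, 1.0, 5.0]
opening: 0.455
grasp_force: 46.2
```

```bash
python3 s.py
```

```text
18.3 q6 -1.84 Fz tool [ 1.4  1.3 -4.8] M tool [-0.233 -0.009 -0.256] K in tool [0.0001 0.0003 0.0078] open 0.455 gf 46.2 z [-0.497  0.002 -0.868]
```

Request:
arm_command(
  motion=[
    {"gripper": -1,"dx": 0,"dy": 0,"dz": 0,"ax": 0,"ay": 0,"az": 1},
    {"gripper": -1,"dx": 0,"dy": 0,"dz": 0,"ax": 0,"ay": 0,"az": 1},
  ],
)

```text
clock: 18.5
eef_pos: [0.5997, 0.026, 0.1447]
tcp_rot: [-0.257, -0.011, 0.966, 0.004]
ft_force: [0.9, 1.1, 6.0]
opening: 0.45
grasp_force: 46.2
```

```bash
python3 s.py
```

```text
18.5 q6 -1.64 Fz tool [ 2.2  1.1 -5.7] M tool [-0.23   0.018 -0.223] K in tool [0.0001 0.0004 0.0078] open 0.45 gf 46.2 z [-0.497  0.002 -0.868]
```

Request:
arm_command(
  motion=[
    {"gripper": -1,"dx": 0,"dy": 0,"dz": 0,"ax": 0,"ay": 0,"az": 1},
    {"gripper": -1,"dx": 0,"dy": 0,"dz": 0,"ax": 0,"ay": 0,"az": 1},
  ],
)

```text
clock: 18.7
eef_pos: [0.5997, 0.026, 0.1447]
tcp_rot: [-0.257, 0.086, 0.962, -0.022]
ft_force: [1.6, 0.3, 5.2]
opening: 0.454
grasp_force: 46.2
```

```bash
python3 s.py
```

```text
18.7 q6 -1.44 Fz tool [ 1.3  0.1 -5.3] M tool [-0.108  0.115 -0.219] K in tool [0.0002 0.0004 0.0078] open 0.454 gf 46.2 z [-0.497  0.002 -0.867]
```

```bash
sed -i "s/^print(/print('eff6',st['effort'][5].round(3),/; s/'K in tool.*$/'open',round(st['opening'],3))/" s.py; python3 s.py
```

```text
eff6 -0.584 18.7 q6 -1.44 Fz tool [ 1.3  0.1 -5.3] M tool [-0.108  0.115 -0.219] open 0.454
```

Request:
arm_command(
  motion=[
    {"gripper": -1,"dx": 0,"dy": 0,"dz": 0,"ax": 0,"ay": 0,"az": 1},
    {"gripper": -1,"dx": 0,"dy": 0,"dz": 0,"ax": 0,"ay": 0,"az": 1},
  ],
)

```text
clock: 18.9
eef_pos: [0.5997, 0.0259, 0.1447]
tcp_rot: [-0.253, 0.181, 0.949, -0.047]
ft_force: [1.7, 1.2, 5.8]
opening: 0.452
grasp_force: 46.3
```

```bash
python3 s.py
```

```text
eff6 -0.549 18.9 q6 -1.24 Fz tool [ 1.8  0.6 -5.8] M tool [-0.034  0.067 -0.284] open 0.452
```

Request:
arm_command(
  motion=[
    {"gripper": -1,"dx": 0,"dy": 0,"dz": 0,"ax": 0,"ay": 0,"az": 1},
    {"gripper": -1,"dx": 0,"dy": 0,"dz": 0,"ax": 0,"ay": 0,"az": 1},
  ],
)

```text
clock: 19.1
eef_pos: [0.5996, 0.0259, 0.1447]
tcp_rot: [-0.247, 0.275, 0.926, -0.072]
ft_force: [1.6, 0.7, 5.4]
opening: 0.457
grasp_force: 46.3
```

```bash
python3 s.py
```

```text
eff6 -0.506 19.1 q6 -1.04 Fz tool [ 1.5 -0.1 -5.5] M tool [ 0.011  0.129 -0.328] open 0.457
```

Request:
arm_command(
  motion=[
    {"gripper": -1,"dx": 0,"dy": 0,"dz": 0,"ax": 0,"ay": 0,"az": 1},
    {"gripper": -1,"dx": 0,"dy": 0,"dz": 0,"ax": 0,"ay": 0,"az": 1},
  ],
)

```text
clock: 19.3
eef_pos: [0.5996, 0.0259, 0.1448]
tcp_rot: [-0.239, 0.366, 0.894, -0.097]
ft_force: [0.9, 1.0, 5.6]
opening: 0.457
grasp_force: 46.3
```

```bash
python3 s.py
```

```text
eff6 -0.46 19.3 q6 -0.84 Fz tool [ 2.1 -0.7 -5.3] M tool [ 0.103  0.171 -0.334] open 0.457
```

Torque has climbed, so single-row steps from here.

Request:
arm_command(
  motion=[
    {"gripper": -1,"dx": 0,"dy": 0,"dz": 0,"ax": 0,"ay": 0,"az": 1},
  ],
)

```text
clock: 19.4
eef_pos: [0.5995, 0.0259, 0.1448]
tcp_rot: [-0.234, 0.411, 0.875, -0.108]
ft_force: [1.1, 0.1, 5.8]
opening: 0.457
grasp_force: 46.3
```

```bash
python3 s.py
```

```text
eff6 -0.434 19.4 q6 -0.74 Fz tool [ 1.3 -1.4 -5.6] M tool [ 0.143  0.101 -0.404] open 0.457
```

Request:
arm_command(
  motion=[
    {"gripper": -1,"dx": 0,"dy": 0,"dz": 0,"ax": 0,"ay": 0,"az": 1},
  ],
)

```text
clock: 19.5
eef_pos: [0.5995, 0.0259, 0.1448]
tcp_rot: [-0.228, 0.454, 0.853, -0.12]
ft_force: [0.9, 1.1, 5.3]
opening: 0.451
grasp_force: 46.3
```

```bash
python3 s.py
```

```text
eff6 -0.409 19.5 q6 -0.64 Fz tool [ 1.9 -0.9 -5.1] M tool [ 0.066  0.096 -0.379] open 0.451
```

Request:
arm_command(
  motion=[
    {"gripper": -1,"dx": 0,"dy": 0,"dz": 0,"ax": 0,"ay": 0,"az": 1},
  ],
)

```text
clock: 19.6
eef_pos: [0.5996, 0.0258, 0.1448]
tcp_rot: [-0.222, 0.496, 0.829, -0.131]
ft_force: [-0.7, 1.2, 2.4]
opening: 0.454
grasp_force: 46.1
```

```bash
python3 s.py
```

```text
eff6 -0.669 19.6 q6 -0.54 Fz tool [ 1.9 -1.  -1.7] M tool [ 0.112  0.203 -0.183] open 0.454
```

Request:
arm_command(
  motion=[
    {"gripper": -1,"dx": 0,"dy": 0,"dz": 0,"ax": 0,"ay": 0,"az": 1},
  ],
)

```text
clock: 19.7
eef_pos: [0.5996, 0.0259, 0.1448]
tcp_rot: [-0.215, 0.537, 0.803, -0.142]
ft_force: [0.2, 0.8, 1.4]
opening: 0.455
grasp_force: 45.8
```

```bash
python3 s.py
```

```text
eff6 -0.663 19.7 q6 -0.439 Fz tool [ 0.9 -0.2 -1.3] M tool [ 0.084  0.016 -0.075] open 0.455
```

Request:
arm_command(
  motion=[
    {"gripper": -1,"dx": 0,"dy": 0,"dz": 0,"ax": 0,"ay": 0,"az": 1},
  ],
)

```text
clock: 19.8
eef_pos: [0.5996, 0.0258, 0.1447]
tcp_rot: [-0.207, 0.576, 0.775, -0.153]
ft_force: [-0.5, 0.6, 3.1]
opening: 0.453
grasp_force: 46.1
```

```bash
python3 s.py
```

```text
eff6 -0.805 19.8 q6 -0.339 Fz tool [ 1.2 -1.7 -2.4] M tool [0.15  0.108 0.028] open 0.453
```

Request:
arm_command(
  motion=[
    {"gripper": -1,"dx": 0,"dy": 0,"dz": 0,"ax": 0,"ay": 0,"az": 0.7},
  ],
)

```text
clock: 19.9
eef_pos: [0.5996, 0.0258, 0.1448]
tcp_rot: [-0.202, 0.603, 0.755, -0.16]
ft_force: [-0.9, 1.6, 1.9]
opening: 0.455
grasp_force: 46.1
```

```bash
python3 s.py
```

```text
eff6 -0.466 19.9 q6 -0.27 Fz tool [ 1.9 -1.4 -1.2] M tool [ 0.174  0.279 -0.082] open 0.455
```

Request:
arm_command(
  motion=[
    {"gripper": -1,"dx": 0,"dy": 0,"dz": 0,"ax": 0,"ay": 0,"az": 0.7},
  ],
)

```text
clock: 20.0
eef_pos: [0.5995, 0.0258, 0.1448]
tcp_rot: [-0.196, 0.629, 0.734, -0.167]
ft_force: [1.7, 0.7, 7.1]
opening: 0.46
grasp_force: 46.4
```

```bash
python3 s.py
```

```text
eff6 -0.468 20.0 q6 -0.2 Fz tool [ 1.  -1.9 -7. ] M tool [ 0.291  0.144 -0.162] open 0.46
```

The torque fell through zero and jumped back: the first click. I let go and back off along the axis.

Request:
arm_command(
  motion=[
    {"gripper": 1,"dx": 0,"dy": 0,"dz": 0,"ax": 0,"ay": 0,"az": 0},
    {"gripper": 1,"dx": 0,"dy": 0,"dz": 0,"ax": 0,"ay": 0,"az": 0},
    {"gripper": 1,"dx": 0,"dy": 0,"dz": 0,"ax": 0,"ay": 0,"az": 0},
    {"gripper": 1,"dx": 0,"dy": 0,"dz": 0,"ax": 0,"ay": 0,"az": 0},
    {"gripper": 1,"dx": 0,"dy": 0,"dz": -0.2,"ax": 0,"ay": 0,"az": 0},
    {"gripper": 1,"dx": 0,"dy": 0,"dz": -0.2,"ax": 0,"ay": 0,"az": 0},
    {"gripper": 1,"dx": 0,"dy": 0,"dz": -0.2,"ax": 0,"ay": 0,"az": 0},
    {"gripper": 1,"dx": 0,"dy": 0,"dz": 0,"ax": 0,"ay": 0,"az": 0},
    {"gripper": 1,"dx": 0,"dy": 0,"dz": 0,"ax": 0,"ay": 0,"az": 0},
  ],
)

```text
clock: 20.9
eef_pos: [0.6443, 0.0255, 0.2207]
tcp_rot: [-0.197, 0.628, 0.734, -0.167]
ft_force: [-0.4, 0.1, -0.8]
opening: 1.003
grasp_force: 0.0
```

```bash
python3 - <<'E'
from knob import *
K=np.array([.5957,.0264,.138])
st=r.get_state();p=r.snapshot('wrist');s=r.snapshot('side')
for q,z in((p,st),(s,None)):
    for n in('knob_mark','collar_mark'):
        d=r.mark_of(q,n)
        for e in d[:3]:
            o,v=ray(q,e['position'][::-1],z);X=o+v*np.dot(K-.017*ax-o,ax)/np.dot(v,ax);D=X-K
            print(n,round(e['score'],2),np.round(e['position'][::-1],1),'ang',np.degrees(np.arctan2(D@e2,D@e1)).round(),'rad mm',(1e3*np.hypot(D@e1,D@e2)).round(1))
a=cv2.resize(p['img'][190:320,250:390,::-1],(431,400),interpolation=2);b=cv2.resize(s['img'][200:250,325:371,::-1],(368,400),interpolation=2)
cv2.imwrite('pics/c5.png',np.hstack([a,b]));print(st['clock'],st['eef_pos'])
E
```

```text
knob_mark 0.62 [293.4 270.4] ang -129.0 rad mm 23.5
knob_mark 0.62 [330.8 201.4] ang 84.0 rad mm 38.0
knob_mark 0.66 [338.4 233.3] ang -138.0 rad mm 23.3
collar_mark 0.75 [345.2 232.8] ang -94.0 rad mm 12.8
20.9 [0.64430047 0.0254544  0.22066067]
```

View pics/c5.png

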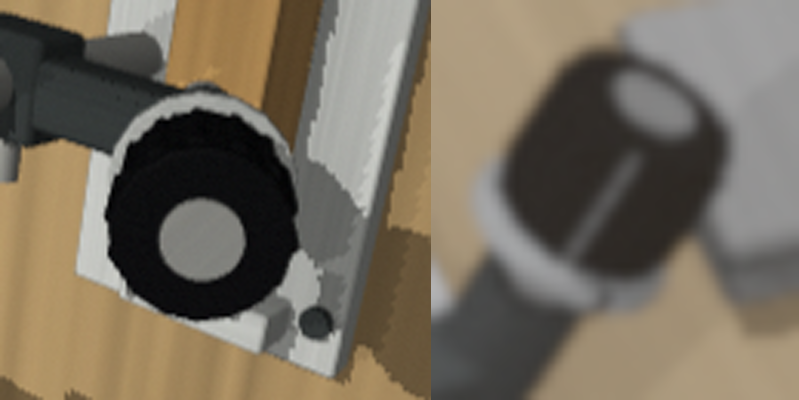

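```bash
python3 - <<'E'
from knob import *
K=np.array([.5957,.0264,.138]);s=r.snapshot('side')
a=np.radians(np.arange(0,360,3))
for n,u,rad,h in [('knob',(342.6,231.9),.0215,-.016),('knobtopline',(351,219.5),.021,.01),('collar?',(346.1,237),.023,-.02),('collar net',(345.2,232.8),.0215,-.016)]:
    P=proj(s,K+h*ax+rad*(np.cos(a)[:,None]*e1+np.sin(a)[:,None]*e2));d=np.hypot(*(P-u).T)
    i=np.argsort(d)[:3];print(n,[(int(np.degrees(a[j]))*1,round(d[j],1)) for j in i])
E
```

```text
knob [(234, np.float64(2.3)), (237, np.float64(2.3)), (230, np.float64(2.5))]
knobtopline [(237, np.float64(3.2)), (234, np.float64(3.2)), (239, np.float64(3.2))]
collar? [(261, np.float64(1.2)), (264, np.float64(1.2)), (258, np.float64(1.4))]
collar net [(248, np.float64(2.5)), (252, np.float64(2.5)), (246, np.float64(2.6))]
```

The marks are about 27° apart (one click is 30°), knob line at crop (572,255) and collar line at crop (600,297). That agrees with the torque record of one click. As a last check I measure numerically that the blank is still home.

```bash
python3 - <<'E'
from h import *
st=r.get_state();p=r.snapshot('wrist');psi=np.radians(179.78);O=np.array([.544,.0595,0])
def W(f): f=np.atleast_2d(f)*1e-3; return O+np.c_[f[:,0]*np.cos(psi)-f[:,1]*np.sin(psi),f[:,0]*np.sin(psi)+f[:,1]*np.cos(psi),f[:,2]]
def scan(F):
    u=proj(p,W(F),st).astype(np.float32);c=cv2.remap(p['img'],u[:,:1].copy(),u[:,1:].copy(),1)[:,0].astype(int);return c[:,0]-c[:,2],c.sum(1)
for x in (-12,0,12):
    v=np.arange(-95,-55,1.);s,_=scan(np.c_[v*0+x,v,v*0+49]);i=np.argmax(np.diff((s>35).astype(int)));print('free end at x',x,'y',v[i+1],s.tolist()[::4])
for y in (-60,-40,-20):
    v=np.arange(-30,30,1.);s,t=scan(np.c_[v,v*0+y,v*0+49]);w=v[s>35];print('width span at y',y,w.min(),w.max())
    s,t=scan(np.c_[v,v*0-100,v*0+27]);
v=np.arange(5,36,1.);s,t=scan(np.c_[v,v*0-105,v*0+27]);print('fence scan x5..35',t.tolist())
v=np.arange(-140,-118,1.);s,t=scan(np.c_[v*0-30,v,v*0+15]);print('bed end y-140..',s.tolist())
E
```

```text
free end at x -12 y -77.0 [1, 3, 3, 3, 4, 99, 98, 98, 98, 99]
free end at x 0 y -77.0 [1, 2, 1, 2, 1, 97, 97, 97, 98, 98]
free end at x 12 y -77.0 [4, 4, 3, 3, 3, 98, 99, 98, 97, 100]
width span at y -60 -30.0 15.0
width span at y -40 -30.0 15.0
width span at y -20 -30.0 15.0
fence scan x5..35 [524, 524, 530, 529, 420, 302, 247, 233, 232, 233, 234, 282, 430, 567, 586, 579, 567, 569, 575, 577, 578, 573, 567, 550, 554, 570, 563, 553, 564, 558, 565]
bed end y-140.. [72, 70, 68, 66, 65, 65, 65, 65, 48, 14, 4, 4, 4, 4, 3, 3, 3, 3, 4, 3, 3, 4]
```

```bash
python3 -c "
from rig import r
print(r.finish_job())"
```

```text
the job is handed in; nothing more can be done
None
```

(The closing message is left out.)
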